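# Index the wreath turntable to the next hole

### The job

Index the wreath turntable one step: with the fingertips in the cup of the spring plunger, press the plunger down to free the table, turn the table anticlockwise (seen from above) to the very next hole, not beyond it, and let the plunger spring fully up into that hole so that the table is locked again, then move clear. Only press and push: do not grip or lift anything, leave the pine cone standing inside the wreath and leave the things around the turntable where they are.

Things in the scene. Friction and masses are not known exactly. Their poses are not given: they have to be found in the camera images.
- index_base: fixed base: grey foot disc 336 mm across under a flat steel index ring (326 mm across, top at 40 mm height) with 8 dark holes 45 degrees apart on a circle of 140 mm radius. Origin: on the turning axis at the work surface, z up. The plunger starts in the hole at [-0.140, 0] of this frame; the next one anticlockwise is at [-0.099, -0.099]. Place and yaw vary
- turntable (a joint): angle of the plywood turntable (200 mm across, top at 60 mm height, with a fir wreath 180 mm across, top about 113 mm) on its vertical axis. About 0 = locked in the first hole, grows anticlockwise from above; next hole at 0.785 rad. Locked, it has 0.03 rad of play either way. Freed, it turns with light, damped friction (1 to 3 N at the plunger) and stays where it is left
- plunger (a joint): how far the spring plunger is pressed down (m): 0 up, 0.012 bottomed; 3 N at the top, 6 N at the bottom. It rides on the turntable's steel arm, 140 mm from the axis. Up, its collar locks in a hole; pressed beyond 0.007 it frees the table. Let go between holes it rises only to 0.007, sliding under the ring, and the table still turns; over a hole it springs to 0 and locks both ways
- cup_floor (a point): centre of the floor of the plunger's cup: a round open aluminium cup on top of the plunger, 74 mm outer and 62 mm inner diameter, floor 14 mm below the rim. With the plunger up the floor is at 86 mm and the rim at 100 mm height; the point goes down with the plunger and round with the turntable. z up
- table_axis (a point): point on the turning axis at the top face of the turntable, 60 mm above the work surface
- next_hole (a point): centre of the next hole, on the top face of the index ring, 40 mm above the work surface; the cup's centre must end straight above it
- wreath_cone: pine cone, 46 mm tall, 42 mm wide, standing loose on the turntable inside the wreath. Origin: centre of its underside, z up
- loose_cone: loose pine cone, 53 mm tall, 48 mm wide, standing beside the turntable. Loose bystander; origin: centre, at its underside
- far_cone: loose pine cone, 46 mm tall, 42 mm wide, out at the left side. Loose bystander; origin: centre, at its underside
- wire_spool: steel spool of copper wire, 60 mm across, 40 mm tall, standing beside the turntable. Loose bystander; origin: centre, at its underside
- tape_roll: green roll of florist's tape, 68 mm across, 25 mm tall, at the right side. Loose bystander; origin: centre, at its underside
- secateurs: grey-handled secateurs, 187 mm long, 66 mm wide, 18 mm tall, lying beside the turntable. Loose bystander; origin: at its pivot, at the underside; its x axis points to the blades
- pliers: red-handled pliers, 151 mm long, 66 mm wide, 18 mm tall, at the right side. Loose bystander; origin: at its pivot, at the underside; its x axis points to the blades
- mug: white mug, 80 mm across, 90 mm tall, at the left side. Loose bystander; origin: centre, at its underside
Mind the look-alikes: they are no part of the job. Leave any yellow look-alike of the wreath_cone alone.

How it is judged (in metres and radians):
On the way, in this order (a step that is already met when the one before it is completed fails the run):
1. the plunger is pressed down far enough to free the table, with the table still at the first hole (value of joint plunger above 0.0072 m and value of joint turntable between -0.06 and 0.06 rad), for 0.05 s.
2. the table is turned anticlockwise, out of the first hole (value of joint turntable above 0.3 rad), for 0.05 s.
At the end, for the whole second after the job is handed in: The turntable is at the next hole (0.785 rad, within 0.05), the plunger is fully up in it (within 2 mm), the table is at rest, and the pine cone stands upright (within 0.4 rad) inside the wreath (within 50 mm of the axis) (value of joint turntable between 0.735 and 0.835 rad and value of joint plunger below 0.002 m and velocity of joint turntable between -0.05 and 0.05 rad/s and angle between wreath_cone's own z axis and vertical below 0.4 rad and horizontal distance between wreath_cone and table_axis below 0.05 m); the robot touches nothing.
It fails at once if the table is turned clockwise, away from the next hole (value of joint turntable below -0.15 rad).
It fails at once if the table is turned well past the next hole (value of joint turntable above 1.1 rad).
It fails at once if the pine cone in the wreath is lifted (height (world z) of wreath_cone above 0.085 m).
It fails at once if a bystander (loose cones, spool, tape, secateurs, pliers, mug) is lifted or pushed away by more than 30 mm (distance of any of loose_cone, far_cone, wire_spool, tape_roll, secateurs, pliers, mug from where it was at the start of the episode above 0.03 m).
It also fails if it takes over 48 s, if anything falls off the work surface, if the arm or the gripper's body presses on something with over 40 N, if the wrist force passes 120 N, or if a joint passes its speed limit or range.

### The arm

A 7-joint arm with a two-finger parallel gripper is mounted at the origin on the work surface. World frame = base frame: x ahead of the robot, y to its left, z up, the work surface at z = 0. Lengths are in mm, angles in rad, forces in N, time in s.
With the tool pointing down it reaches from about 425 to 975 mm from the base axis. Payload 16.7 kg.
Tool frame: the origin (TCP) lies at the very end of the fingers, on their centre line; the grasp point (between the pads) lies 19 mm behind it (manip.grip_depth is the distance from the TCP to the grasp point, in mm); z points along the fingers, y is the line along which they close (so a half turn about z gives the same grasp; the last joint's range is limited). The gripper opens to 85 mm and grips with 20 to 120 N. Pads are 22 mm wide; open, the fingers measure 114 mm over their backs; the gripper's body (76 mm by 85 mm) begins 54 mm behind the grasp point. The pads swing forward as they close: fully open they stand 13 mm farther back than shut.
Start: joints at [-1.329, 0.426, 0.074, 1.606, -0.034, 1.111, -0.067], TCP at [257.128, 624.068, 231.302] pointing down, gripper open.
Joint ranges: [-2.85, 2.85], [-0.5, 2.14], [-1.23, 1.37], [0.21, 2.46], [-1.02, 4.16], [0.16, 2.05], [-2.73, 2.73]. Speed limits (rad/s): [1.89, 1.89, 2.39, 2.39, 3.01, 3.01, 3.01].

### API

Orientations are given as a unit quaternion [x, y, z, w].
In Python, from cell import status, read_camera, camera_params, manip, models gives the robot as it stands.
- The arm moves only by the tool creep_tool, called after "Request:" as name(argument=value, ...), one argument or row to a line, values as JSON. Schema: {"type":"object","properties":{"ticks":{"type":"array","items":{"type":"array","items":{"type":"number"},"minItems":6,"maxItems":6},"minItems":1,"maxItems":10},"finger_gap":{"type":"number"},"only":{"type":"string"},"quiet":{"type":"boolean"},"lines":{"type":"string"}},"required":["ticks"],"additionalProperties":false}. ticks is a list of rows, 1 to 10 of them, each of 6 numbers: dx, dy, dz in units of 5 mm, then a rotation vector rx, ry, rz in units of 0.1 rad; each row is the pose to reach, as a shift and turn from the pose commanded when the call began, along the tool's axes at that moment; what a row does not reach only later rows make up. A row lasts 1/12 s, in which the tool goes at most 41.7 mm and 0.125 rad, less where a joint would pass 70% of its speed; a pose out of reach is approached as far as the arm can. finger_gap is the finger opening in mm, set as the call begins (left out keeps the last). The fingers move at their own pace and stop on an object; the grip force is fixed at half the most. Time passes only in rows, so rows that do not move let the fingers close. The tool returns the time, the measured TCP pose, the force, the opening and the grip force at its end. only (a regular expression) keeps the lines of the reply that match it, lines (a string "A,B") keeps lines A to B, and quiet returns only ok. Input that does not fit is refused with a message, and nothing moves.
- status.get_state(): the state, without advancing time (a new reading comes with each control period).
- read_camera(name): name is "side" or "top"; returns the picture (384x512x3 uint8, red, green, blue); there is no depth.
- camera_params(name): a dict with "K" (3x3 intrinsics, pixels), "R" (3x3) and "t" (3): a world point X has camera coordinates R X + t. Camera axes: x right, y down, z forward; pixel columns grow to the right and rows downward; lengths in mm; the calibration is good to about 2 mm. A picture is of the moment at which its call begins. camera_params takes no time and is no camera call.
- manip.hand_in(): hands the job in; it is judged then, once.
Trained networks look in the newest picture that a camera, given by its name, has taken for a name from the list of things; names that differ only in an ending like _2 or _b are one class to them, and where a whole thing is asked for, a point or a joint stands for the part that bears it (a point fixed in the world has none). Each returns a list of dicts, best first, with "conf" (0 to 1); they miss things now and then, are a little off and sometimes report something else, mostly with a low value. They report only what shows in the picture. A call takes as long as a camera call. They do not tell look-alikes from the thing itself.
- models.boxes_of(label, camera): "at" ([x, y, z] in mm, in the coordinates of the camera as it stood for that picture, good to about 4 mm: the middle of the surface that is visible of it).
- models.silhouettes(label, camera): "pixels" (384x512 bool, what is visible of it).
The state is a dict: "clock": time; "qpos": joint angles; "joint_velocities": joint speeds; "joint_efforts": joint torques, N m; "ee_pos": TCP position; "tool_rot": TCP orientation; "wrist_force": force on the tool from outside, world axes, zero at the start; "moment": the same for the moment, N m; "width": finger opening in mm; "grasp_force": force on a finger pad.
Only numpy, scipy, OpenCV 4.12 (cv2) and the standard library are available. Lean on these libraries where they do the work, as an engineer would, in place of code of your own. Each camera call takes 0.05 s, during which the arm holds its last target. There are 200 camera calls.

## Working session

There is one attempt and no reset: what is moved stays moved. The work goes in short steps, Python scripts to look and compute and a tool call to move; the robot and the scene stay as the last step left them, time stands still between calls to the robot, and variables do not carry over. Pictures are saved under pics/ and viewed, at most 10 in all, crops included, and the job is handed in when it is done.

```bash
mkdir -p pics
```

Create h.py:
```python
import numpy as np, cv2
from cell import status, read_camera, camera_params, manip, models
def world(p,c):
    P=camera_params(c); return np.array(P["R"]).T@(np.array(p)-np.array(P["t"]))
def ray(u,v,z,c):
    P=camera_params(c);R=np.array(P["R"]);t=np.array(P["t"]);o=-R.T@t
    d=R.T@np.linalg.inv(np.array(P["K"]))@np.array([u,v,1.]);return o+d*(z-o[2])/d[2]
```

Run:
```python
from h import *
ims=[read_camera(c)[:,:,::-1] for c in("top","side")]
cv2.imwrite("pics/a.png",cv2.resize(ims[0],(800,600))); cv2.imwrite("pics/b.png",cv2.resize(ims[1],(800,600)))
for c in("top","side"):
  for l in("cup_floor","turntable","index_base","wreath_cone","wire_spool","loose_cone","secateurs"):
    for d in models.boxes_of(l,c)[:3]: print(c,l,round(d["conf"],2),world(d["at"],c).round(0))
s=status.get_state(); print(s)
```

```text
top cup_floor 0.9 [518.  62.  92.]
top turntable 0.7 [556. -50.  88.]
top turntable 0.27 [629. 509.  46.]
top wreath_cone 0.72 [473. 222.  29.]
top wreath_cone 0.58 [582. -53.  96.]
top wreath_cone 0.52 [850. -59.  30.]
top wire_spool 0.56 [769.  54.  40.]
top loose_cone 0.56 [655. 155.  34.]
top secateurs 0.84 [ 343. -151.   11.]
side cup_floor 0.75 [ 552. -125.   43.]
side cup_floor 0.71 [524.  67.  89.]
side turntable 0.64 [560. -78.  89.]
side index_base 0.96 [ 549. -127.   38.]
side wreath_cone 0.68 [469. 214.  27.]
side wreath_cone 0.6 [590. 239.  32.]
side wreath_cone 0.54 [582. -63.  85.]
side wire_spool 0.7 [764.  43.  41.]
side wire_spool 0.42 [523.  66.  93.]
side secateurs 0.75 [ 353. -160.    7.]
{'clock': 0.8, 'qpos': array([-1.32948515,  0.42609848,  0.0739253 ,  1.60600536, -0.03411432,
        1.11080103, -0.06709313]), 'joint_velocities': array([-3.46232463e-04,  1.14232899e-03,  3.17695027e-04,  2.44654304e-05,
        7.38327081e-04, -1.69775842e-03,  6.33244442e-04]), 'joint_efforts': array([-9.14312241e-04, -9.49413729e+01,  3.75573859e+00, -4.63870311e+01,
        1.88433653e-02,  2.11621555e-03,  5.24209975e-05]), 'ee_pos': array([257.14744457, 624.05729285, 231.30118895]), 'tool_rot': array([ 1.94203917e-01,  9.80961180e-01, -2.39456229e-05, -2.04879532e-05]), 'wrist_force': array([ 0.13345818, -0.36082017,  0.01998934]), 'moment': array([-0.03628422,  0.01072853, -0.05214689]), 'grasp_force': 0.0, 'width': 85.48042811977656}
```

View pics/a.png

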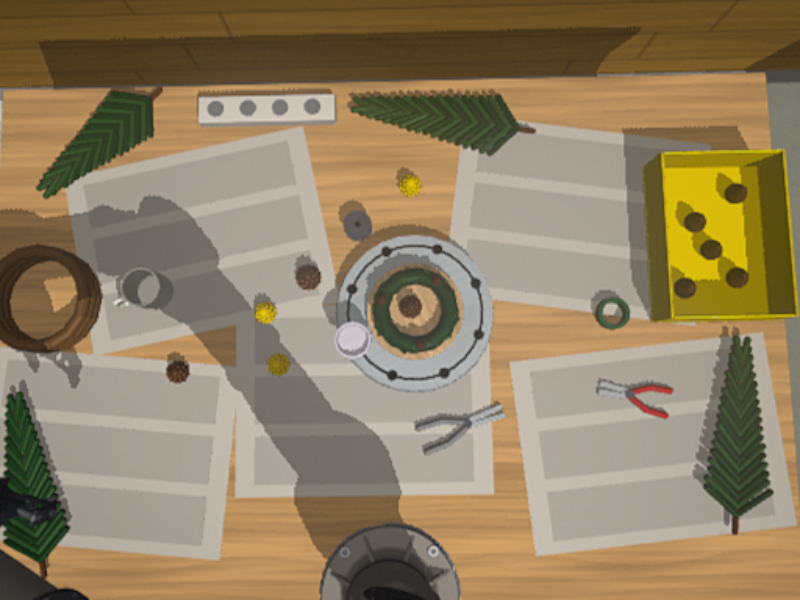

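View pics/b.png

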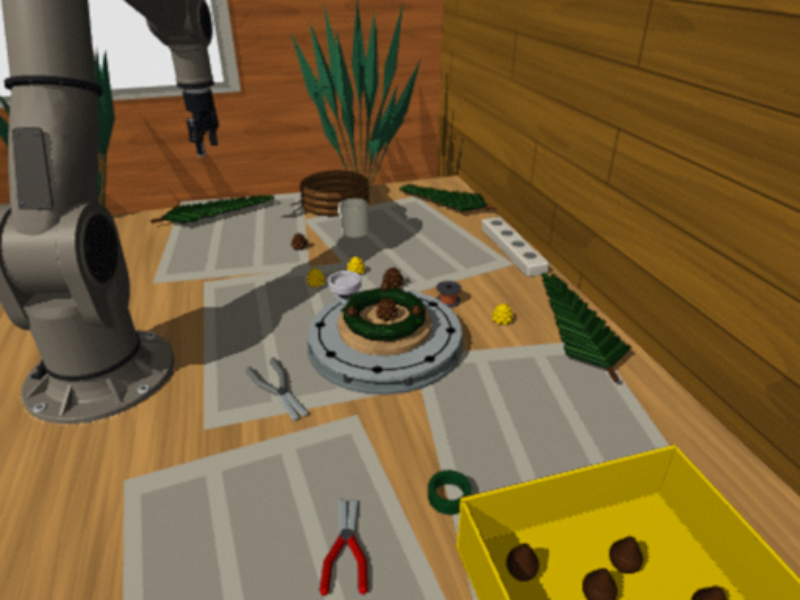

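The top view shows the turntable centre at about (415,313), the cup at (352,340), the next anticlockwise hole at (392,375) and the pine cone at (410,306). The side view shows the cup at (345,280), clear of the bystanders.

Add to h.py:
```python
def totool(dw):
    from scipy.spatial.transform import Rotation as Ro
    return Ro.from_quat(status.get_state()["tool_rot"]).inv().apply(dw)
```

Run:
```python
from h import *
from scipy.optimize import least_squares
im=read_camera("top"); g=cv2.cvtColor(im,cv2.COLOR_RGB2GRAY).astype(float)
pts=[]
for u,v in [(387,251),(437,249),(478,283),(478,334),(444,373),(392,375),(352,289)]:
    u,v=u*.64-.18,v*.64-.18; a,b=int(round(u)),int(round(v))
    w=g[b-4:b+5,a-4:a+5]; w=np.clip(np.percentile(w,60)-40-w,0,None); Y,X=np.mgrid[b-4:b+5,a-4:a+5]
    pts.append(ray((w*X).sum()/w.sum(),(w*Y).sum()/w.sum(),40,"top")[:2])
pts=np.array(pts); ks=np.array([5,4,3,2,1+1,1,6])  # placeholder
f=lambda p:(p[:2]+140*np.c_[np.cos(p[2]+K),np.sin(p[2]+K)]-pts).ravel()
c0=np.array([550,-50.]); a=np.arctan2(*(pts-c0).T[::-1]); K=np.round((a-a[5])/(np.pi/4))*np.pi/4
r=least_squares(f,[*c0,a[5]]); print(r.x,np.abs(r.fun).max(),K/np.pi*4)
c=r.x[:2];th=r.x[2]
cup=c+140*np.array([np.cos(th-np.pi/4),np.sin(th-np.pi/4)])
nxt=c+140*np.array([np.cos(th),np.sin(th)]); print("c",c,"cup",cup,"next",nxt)
for cam in("top","side"):
    m=models.silhouettes("cup_floor",cam)
    for s in m[:2]:
        q=np.argwhere(s["pixels"]); print(cam,s["conf"],len(q),ray(*q.mean(0)[::-1],95,cam))
e=status.get_state()["ee_pos"]; print("tool d",totool([*(cup-e[:2]),0]))
```

```text
[578.63388656 -64.92505356   2.77676336] 0.488362953812981 [-3. -4. -5. -6. -7.  0. -2.]
c [578.63388656 -64.92505356] cup [521.47471233  62.87490262] next [447.8480312  -14.97447762]
top 0.71 436 [517.96206705  64.21129779  95.        ]
top 0.27 7974 [566.91740605 -60.41382526  95.        ]
side 0.75 282 [520.1178091  60.8996486  95.       ]
tool d [-4.58195060e+02 -4.18157682e+02  1.61640199e-02]
```

Careful with the scale: shifts go in units of 5 mm and turns go in units of 0.1 rad. That gives: -260 mm is -52, -240 mm is -48.

Request:
creep_tool(
  ticks=[
    [-6,-5.4,0,0,0,0],
    [-12,-11,0,0,0,0],
    [-18,-16.4,0,0,0,0],
    [-24,-22,0,0,0,0],
    [-30,-27.4,0,0,0,0],
    [-36,-32.8,0,0,0,0],
    [-42,-38.4,0,0,0,0],
    [-48,-43.8,0,0,0,0],
    [-52,-47.4,0,0,0,0],
    [-52,-47.4,0,0,0,0],
  ],
  finger_gap=0,
)

```text
clock: 1.78
ee_pos: [409.9, 300.4, 231.8]
tool_rot: [0.198, 0.98, -0.0, 0.001]
wrist_force: [0.7, -0.7, 0.2]
width: -0.3
grasp_force: 0.0
```

```bash
python3 -c "
from h import *
s=status.get_state();e=s['ee_pos'];print(s['qpos'],totool([521-e[0],63-e[1],0]))"
```

```text
[-0.95511612  0.15022389  0.21720034  1.9841972  -0.03682827  1.01070205
  0.45227651] [-194.39426907 -175.80027162    0.24483309]
```

Converted, -196 mm is -39.2, -180 mm is -36.

Request:
creep_tool(
  ticks=[
    [-6,-5.4,0,0,0,0],
    [-12,-11,0,0,0,0],
    [-18,-16.4,0,0,0,0],
    [-24,-22,0,0,0,0],
    [-30,-27.4,4,0,0,0],
    [-36,-32.8,8,0,0,0],
    [-39.2,-35.6,14,0,0,0],
    [-39.2,-35.6,20,0,0,0],
    [-39.2,-35.6,22,0,0,0],
    [-39.2,-35.6,22,0,0,0],
  ],
  finger_gap=0,
)

```text
clock: 2.62
ee_pos: [519.1, 66.6, 119.3]
tool_rot: [0.194, 0.981, -0.001, -0.002]
wrist_force: [-0.3, 0.5, -0.2]
width: -0.1
grasp_force: 0.0
```

```bash
python3 -c "
from h import *
s=status.get_state();e=s['ee_pos'];print(s['qpos'],totool([521-e[0],63-e[1],0]))
cv2.imwrite('pics/c.png',cv2.resize(read_camera('side')[130:250,150:310,::-1],(800,600)))"
```

```text
[-0.56242668  0.33563581  0.37419587  2.06133864 -0.17164549  0.77813737
  1.09580931] [-3.11249657e+00 -2.60535644e+00 -2.91957247e-03]
```

View pics/c.png

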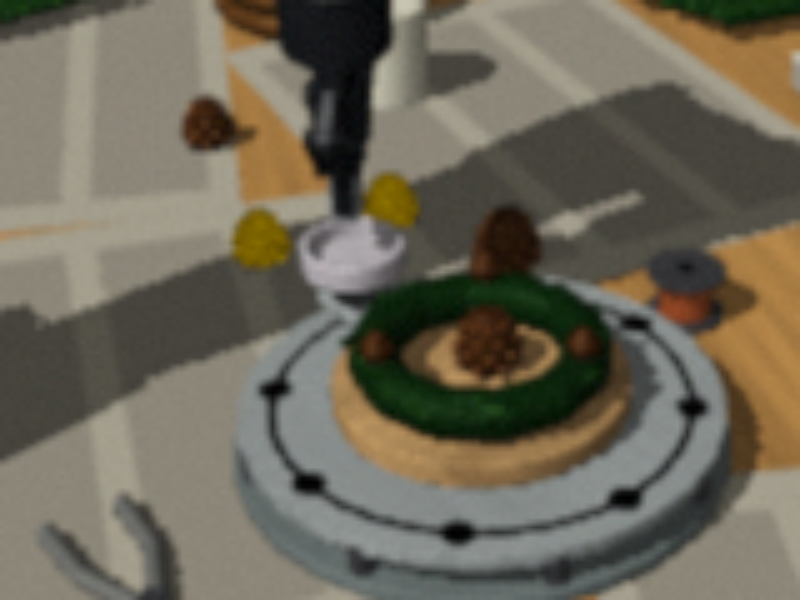

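The crop shows the closed fingertips just above the cup, tip at (345,212) and cup centre at (353,245). I'll centre the tip and go down.

Converted, 40 mm is 8, 8 mm is 1.6.

Request:
creep_tool(
  ticks=[
    [-0.6,-0.6,1.6,0,0,0],
    [-0.6,-0.6,3.2,0,0,0],
    [-0.6,-0.6,4.8,0,0,0],
    [-0.6,-0.6,6,0,0,0],
    [-0.6,-0.6,7,0,0,0],
    [-0.6,-0.6,7.6,0,0,0],
    [-0.6,-0.6,8,0,0,0],
    [-0.6,-0.6,8,0,0,0],
  ],
)

```text
clock: 3.33
ee_pos: [522.2, 63.0, 81.1]
tool_rot: [0.194, 0.981, 0.0, -0.0]
wrist_force: [-1.5, 2.3, 4.1]
width: 0.0
grasp_force: 2.1
```

Request:
creep_tool(
  ticks=[
    [0,0,0.4,0,0,0],
    [0,0,0.8,0,0,0],
    [0,0,1,0,0,0],
    [0,0,1,0,0,0],
    [0,0,1,0,0,0],
  ],
)

```text
clock: 3.75
ee_pos: [522.4, 63.0, 76.5]
tool_rot: [0.194, 0.981, 0.0, 0.0]
wrist_force: [-1.1, 3.4, 6.0]
width: 0.1
grasp_force: 2.7
```

Run:
```python
from h import *
c=np.array([578.6,-64.9]);e=status.get_state()["ee_pos"][:2]; r=e-c; print(np.hypot(*r))
for d in(.1,.2,.3,.4,.5,.6,.7,.785,.85):
    R=np.array([[np.cos(d),-np.sin(d)],[np.sin(d),np.cos(d)]]); print(d,totool([*(c+R@r-e),0]).round(1))
```

```text
139.6673715829431
0.1 [  9.2 -10.5  -0. ]
0.2 [ 17.2 -21.9  -0. ]
0.3 [ 24.1 -34.1  -0. ]
0.4 [ 29.8 -46.8  -0. ]
0.5 [ 34.1 -60.1  -0. ]
0.6 [ 37.1 -73.7  -0. ]
0.7 [ 38.7 -87.6  -0. ]
0.785 [ 39.  -99.5  -0. ]
0.85 [  38.5 -108.5   -0. ]
```

Request:
creep_tool(
  ticks=[
    [0.94,-1.04,0,0,0,0],
    [1.84,-2.1,0,0,0,0],
    [2.68,-3.22,0,0,0,0],
    [3.44,-4.38,0,0,0,0],
    [4.16,-5.6,0,0,0,0],
    [4.82,-6.82,0,0,0,0],
    [5.42,-8.08,0,0,0,0],
    [5.96,-9.36,0,0,0,0],
    [6.82,-12.02,0,0,0,0],
    [6.82,-12.02,0,0,0,0],
  ],
)

```text
clock: 4.58
ee_pos: [467.0, 18.3, 76.6]
tool_rot: [0.195, 0.981, -0.0, 0.0]
wrist_force: [-0.3, -2.3, 6.0]
width: 0.4
grasp_force: 2.7
```

Run:
```python
from h import *
c=np.array([578.6,-64.9]);e=status.get_state()["ee_pos"][:2]; print(np.degrees(np.arctan2(*(e-c)[::-1]))/57.2958-(2.7768-.7854))
cv2.imwrite('pics/d.png',cv2.resize(read_camera('top')[130:250,190:350,::-1],(800,600)))
cv2.imwrite('pics/e.png',cv2.resize(read_camera('side')[130:250,150:310,::-1],(800,600)))
for cam in("top","side"):
  for d in models.boxes_of("cup_floor",cam)[:2]:
    w=world(d["at"],cam); print(cam,d["conf"],w.round(),np.arctan2(*(w[:2]-c)[::-1])-(2.7768-.7854))
```

```text
0.509682180623189
top 0.61 [652. 157.  36.] -0.7424510389147729
side 0.47 [480.  11.  83.] 0.4953687093339565
```

View pics/e.png

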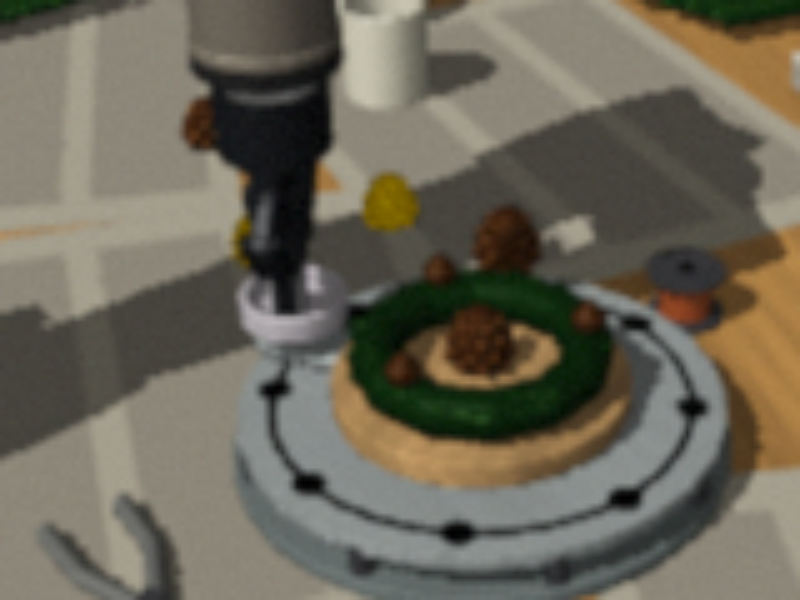

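The cup follows the fingertips, sitting at about (292,305), and the table is near 0.5 rad. I'll ease up so the collar slides under the ring, then push on the cup wall slowly.

Request:
creep_tool(
  ticks=[
    [0,0,-0.8,0,0,0],
    [0,0,-1.5,0,0,0],
    [0.2,-0.6,-1.5,0,0,0],
    [0.32,-1.2,-1.5,0,0,0],
    [0.44,-1.8,-1.5,0,0,0],
    [0.54,-2.4,-1.5,0,0,0],
    [0.64,-3,-1.5,0,0,0],
    [0.72,-3.6,-1.5,0,0,0],
    [0.8,-4.2,-1.5,0,0,0],
    [0.86,-4.8,-1.5,0,0,0],
  ],
)

```text
clock: 5.62
ee_pos: [454.9, -0.7, 83.9]
tool_rot: [0.194, 0.981, 0.0, 0.0]
wrist_force: [4.4, 1.9, 1.0]
width: -0.2
grasp_force: 1.9
```

Run:
```python
from h import *
c=np.array([578.6,-64.9]);e=status.get_state()["ee_pos"][:2]; print(np.arctan2(*(e-c)[::-1])-(2.7768-.7854),np.hypot(*(e-c)))
for d in models.boxes_of("cup_floor","side")[:2]:
    w=world(d["at"],"side"); print(d["conf"],w.round(),np.arctan2(*(w[:2]-c)[::-1])-(2.7768-.7854))
```

```text
0.6714443320695795 139.34519172624493
0.47 [480.  11.  83.] 0.4953687093339565
```

Request:
creep_tool(
  ticks=[
    [0.04,-0.4,0,0,0,0],
    [0.06,-0.8,0,0,0,0],
    [0.08,-1.2,0,0,0,0],
    [0.1,-1.6,0,0,0,0],
    [0.12,-2,0,0,0,0],
    [0.12,-2.4,0,0,0,0],
    [0.12,-2.8,0,0,0,0],
    [0.12,-3.1,0,0,0,0],
    [0.12,-3.4,0,0,0,0],
    [0.1,-3.6,0,0,0,0],
  ],
)

```text
clock: 6.5
ee_pos: [447.3, -17.0, 83.8]
tool_rot: [0.194, 0.981, -0.0, -0.0]
wrist_force: [3.4, 2.0, 1.3]
width: 0.0
grasp_force: 1.7
```

Run:
```python
from h import *
c=np.array([578.6,-64.9]);e=status.get_state()["ee_pos"][:2]; print(np.arctan2(*(e-c)[::-1])-(2.7768-.7854),np.hypot(*(e-c)))
cv2.imwrite('pics/f.png',cv2.resize(read_camera('side')[130:250,150:310,::-1],(800,600)))
for d in models.boxes_of("cup_floor","side")[:2]:
    w=world(d["at"],"side"); print(d["conf"],w.round(),np.arctan2(*(w[:2]-c)[::-1])-(2.7768-.7854))
```

```text
0.800547875669773 139.78658515295976
0.69 [462. -18.  84.] 0.766000335905574
```

View pics/f.png

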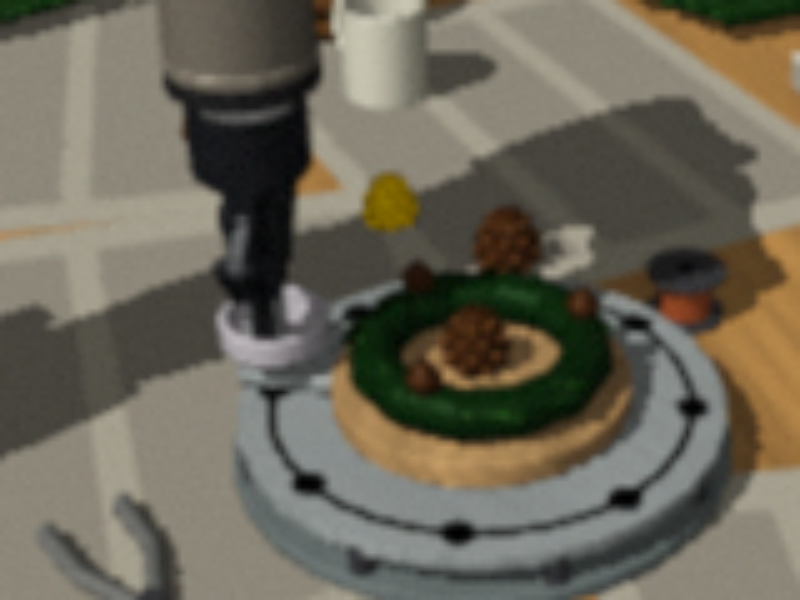

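The cup is at about (272,330), close to the hole, but with only 1.3 N vertically it is not locked yet. I'll go on slowly.

Request:
creep_tool(
  ticks=[
    [0,-0.2,0,0,0,0],
    [-0.02,-0.4,0,0,0,0],
    [-0.04,-0.6,0,0,0,0],
    [-0.06,-0.8,0,0,0,0],
    [-0.08,-1,0,0,0,0],
    [-0.1,-1.2,0,0,0,0],
    [-0.12,-1.4,0,0,0,0],
    [-0.14,-1.6,0,0,0,0],
    [-0.14,-1.6,0,0,0,0],
  ],
)

```text
clock: 7.35
ee_pos: [444.9, -24.8, 83.8]
tool_rot: [0.194, 0.981, -0.0, -0.0]
wrist_force: [2.5, 1.9, 1.7]
width: 0.1
grasp_force: 1.2
```

Request:
creep_tool(
  ticks=[
    [-0.02,-0.2,0,0,0,0],
    [-0.04,-0.4,0,0,0,0],
    [-0.06,-0.6,0,0,0,0],
    [-0.08,-0.8,0,0,0,0],
    [-0.08,-0.8,0,0,0,0],
  ],
)

```text
clock: 7.77
ee_pos: [443.6, -28.7, 83.8]
tool_rot: [0.194, 0.981, -0.0, -0.0]
wrist_force: [0.8, -0.8, 3.1]
width: 0.4
grasp_force: 1.8
```

```bash
python3 - <<'E'
from h import *
c=np.array([578.6,-64.9]);e=status.get_state()["ee_pos"][:2]; print(np.arctan2(*(e-c)[::-1])-(2.7768-.7854),np.hypot(*(e-c)))
cv2.imwrite('pics/g.png',cv2.resize(read_camera('side')[130:250,150:310,::-1],(800,600)))
for d in models.boxes_of("cup_floor","side")[:2]:
    w=world(d["at"],"side"); print(d["conf"],w.round(),np.arctan2(*(w[:2]-c)[::-1])-(2.7768-.7854))
E
```

```text
0.8884746220875037 139.78068755478515
0.78 [458. -29.  90.] 0.8631154114561972
```

View pics/g.png

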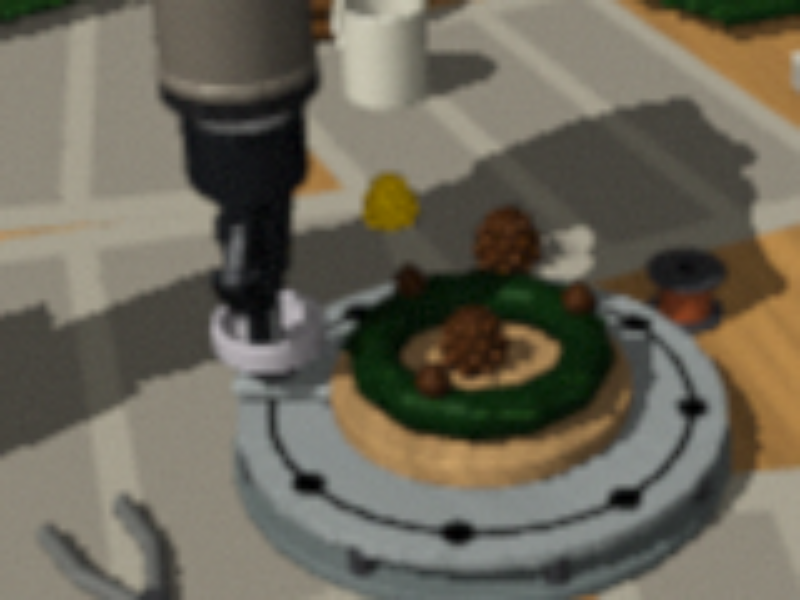

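The cup has popped up, now at about (265,333), and the vertical force is 3 N, so the plunger is in the hole. I'll retreat straight up.

Request:
creep_tool(
  ticks=[
    [0,0.4,-0.8,0,0,0],
    [0,1.2,-2,0,0,0],
    [0,1.6,-5,0,0,0],
    [0,1.6,-10,0,0,0],
    [0,1.6,-16,0,0,0],
    [0,1.6,-22,0,0,0],
    [0,1.6,-28,0,0,0],
    [0,1.6,-28,0,0,0],
  ],
)

```text
clock: 8.53
ee_pos: [449.0, -20.7, 229.1]
tool_rot: [0.194, 0.981, 0.001, 0.003]
wrist_force: [1.4, 0.1, 1.0]
width: -0.3
grasp_force: 0.0
```

Request:
creep_tool(
  ticks=[
    [6,4,0,0,0,0],
    [12,8,0,0,0,0],
    [18,12,0,0,0,0],
    [24,16,0,0,0,0],
    [30,24,0,0,0,0],
    [30,30,0,0,0,0],
    [30,36,0,0,0,0],
    [30,36,0,0,0,0],
    [30,36,0,0,0,0],
  ],
)

```text
clock: 9.28
ee_pos: [376.6, 203.8, 223.8]
tool_rot: [0.193, 0.981, -0.0, -0.0]
wrist_force: [-1.2, -0.4, 0.0]
width: -0.2
grasp_force: 0.0
```

Run:
```python
from h import *
c=np.array([578.6,-64.9])
for cam in("top","side"):
  im=read_camera(cam); cv2.imwrite(f'pics/z{cam}.png',cv2.resize((im[130:250,190:350] if cam=="top" else im[130:250,150:310])[:,:,::-1],(800,600)))
  for d in models.silhouettes("cup_floor",cam)[:2]:
    q=np.argwhere(d["pixels"]); w=ray(*q.mean(0)[::-1],95,cam); print(cam,d["conf"],len(q),w.round(),np.arctan2(*(w[:2]-c)[::-1])-(2.7768-.7854))
  for d in models.boxes_of("cup_floor",cam)[:1]: print(world(d["at"],cam))
```

```text
top 0.67 431 [446. -13.  95.] 0.7741671888309942
[448.45464857 -14.67528678  87.73307964]
side 0.88 299 [450. -16.  95.] 0.7890556056314857
[451.94982263 -11.51116595  88.99359716]
```

View pics/zside.png

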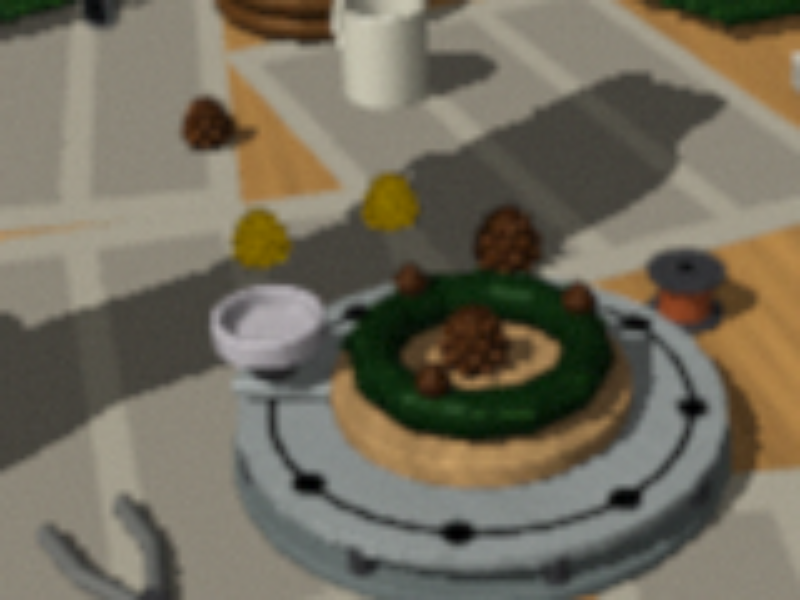

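View pics/ztop.png

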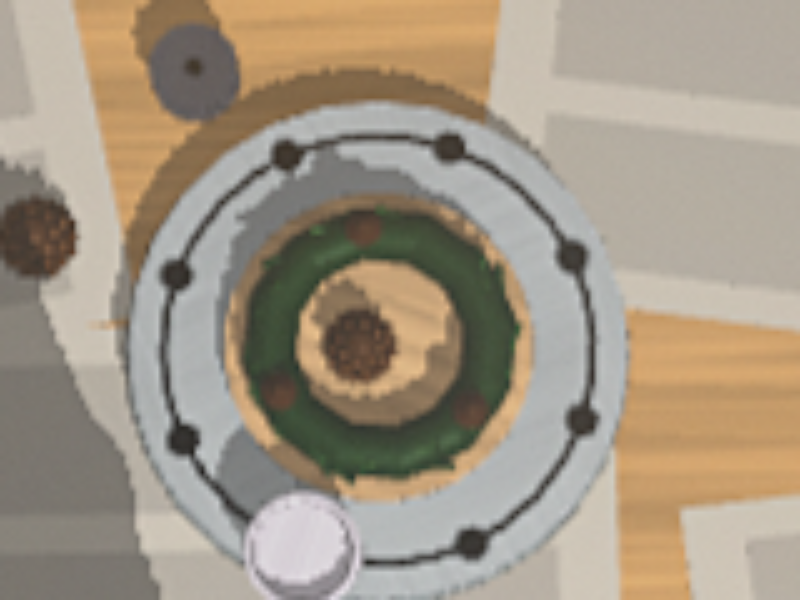

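The cup, at (302,545) in the top crop, is over the next hole at about 0.78 rad and fully up. The cone stands inside the wreath at (358,345), and the arm is clear.

```bash
python3 -c "
from h import *
print(manip.hand_in())"
```

```text
the job is handed in; nothing more can be done
None
```

I indexed the turntable one step anticlockwise and handed the job in; the last images show the cup fully up over the next hole at about 0.78 rad, the cone standing inside the wreath and the arm clear, but no verdict came back.

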